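# Nest the flowerpots in the funnel and lock the stack

## Robot

A 6-joint arm with a two-finger parallel gripper is mounted at the origin on the work surface. World frame = base frame: x ahead of the robot, y to its left, z up, the work surface at z = 0. Lengths are in mm, angles in rad, forces in N, time in s.
With the tool pointing down it reaches from about 300 to 775 mm from the base axis. Payload 14.6 kg.
Tool frame: the origin (TCP) lies on the mounting face of the last link; the fingertips stand 199 mm ahead of it and the grasp point (between the pads) lies 180 mm ahead of it; z points along the fingers, y is the line along which they close (so a half turn about z gives the same grasp; the last joint's range is limited). The gripper opens to 94 mm and grips with 3 to 60 N. Pads are 16 mm wide; open, the fingers measure 119 mm over their backs; the gripper's body (75 mm by 177 mm) begins 78 mm behind the grasp point.
Start: joints at [1.115, 0.3, 1.521, -0, 1.321, -0.067], TCP at [208.49, 508.943, 404.646] pointing down, gripper open.
Joint ranges: [-3.03, 3.03], [-0.79, 2.21], [0.23, 2.52], [-1.04, 4.18], [0, 3.07], [-2.55, 2.55]. Speed limits (rad/s): [2.22, 2.22, 2.57, 3.14, 3.14, 3.14].

## Interface

Orientations are given as [roll, pitch, yaw] about the fixed x, y, z axes, in that order (R = Rz(yaw) Ry(pitch) Rx(roll)).
In Python, from cell import manip gives the robot as it stands. The module is installed in compiled form; this text tells all that it offers.
- The arm moves only by the shell command python3 -m creep 'ROWS' [FORCE]. ROWS is a JSON object of lists of equal length, an entry for each row: "slide": the shift along the world's x, y, z in cm, a list of three; "turn": the turn about the world's z in rad; "claw": the opening, from 0 (shut) to 1 (fully open). A call has 1 to 8 rows; each row shifts and turns the commanded pose from where the row before left it; what a row does not reach is not made up. A row lasts 1/8 s, in which the tool goes at most 62.5 mm and 10.7 degrees, less where a joint would pass 70% of its speed; a pose out of reach is approached as far as the arm can. A call with a gripper value outside its range is refused whole. The fingers move at their own pace and stop on an object; FORCE is the grip in N (left out, the last holds). Time passes only in rows, so rows that do not move let the fingers close. It gives the time, the measured TCP pose, the force, the opening and the grip force at its end, in the units of the state.
- manip.read_state(): the state, without advancing time (a new reading comes with each control period).
- manip.camera(name): name is "scene" or "top"; returns (picture, depth): 384x512x3 uint8, red, green, blue; 384x512 float32, mm along the optical axis (not along the pixel's ray), 0 where there is no reading.
- manip.calibration(name): a dict with "intrinsics" (3x3 intrinsics, pixels), "k1" (the pictures are not rectified: a ray, as slopes to the right and down, at radius r is drawn at 1 + k1 r^2 times it, then the intrinsics apply), "pose" (4x4, takes a point from camera to world coordinates). Camera axes: x right, y up, looking along -z (the intrinsics and any distortion apply to the point x, -y, -z); pixel columns grow to the right and rows downward; lengths in mm; the calibration is good to about 2 mm. A picture is of the moment at which its call begins. calibration takes no time and is no camera call.
- manip.sign_off(): hands the job in; it is judged then, once.
Trained networks look in the newest picture that a camera, given by its name, has taken for a name from the list of things; names that differ only in an ending like _2 or _b are one class to them, and where a whole thing is asked for, a point or a joint stands for the part that bears it (a point fixed in the world has none). Each returns a list of dicts, best first, with "score" (0 to 1); they miss things now and then, are a little off and sometimes report something else, mostly with a low value. They report only what shows in the picture. A call takes as long as a camera call. They do not tell look-alikes from the thing itself.
- manip.cut_out(query, camera): "mask" (384x512 bool, what is visible of it) and "position" ([column, row] in pixels, amid what is visible of it).
The state is a dict: "clock": time; "joints": joint angles; "qd": joint speeds; "effort": joint torques, N m; "eef_pos": TCP position; "eef_rot": TCP orientation; "wrist_force": force on the tool from outside, world axes, zero at the start; "moment": the same for the moment, N m; "finger_gap": finger opening in mm; "finger_force": force on a finger pad.
Only numpy, scipy, OpenCV 4.12 (cv2) and the standard library are available. Lean on these libraries where they do the work, as an engineer would, in place of code of your own. Each camera call takes 0.05 s, during which the arm holds its last target. There are 200 camera calls.

## Task

Work the lever knob through its zigzag gate from the shut slot to the middle, open slot so that the shutter swings off the funnel; then nest all the flowerpots on the bench upright, one into the next, in the funnel, lowering each gently until it just seats, neither dropped nor pressed so that it wedges tight. Last, work the lever on through the gate to its end slot so that the yoke closes round the stack, and leave the other hardware on the bench where it lies.

Things in the scene. Friction and masses are not known exactly. Their poses are not given: they have to be found in the camera images.
- funnel_rim (a point): Centre of the mouth of the galvanised funnel fixed over the plywood sorting box (170 x 330 x 50 mm). Mouth 56 mm wide inside, rim 75 mm above the bench; narrows downwards at the pots' slope (about 8 degrees), 45 mm deep. z is up; x runs along the gate (away from the robot at yaw 0); y points from the funnel to the lever gate. Loose hardware up to 74 mm tall lies before and behind the box.
- funnel (a joint): How far the funnel is pushed down on its springs, m: 0 when empty, 0.001 per 4 N (4 pots alone: about 0.0025). At 0.009 the pots would be wedged tight; it can go no farther than 0.014.
- carriage (a joint): Travel of the lever along the gate (funnel_rim's +x), m: 0 at SHUT, 0.04 at OPEN, 0.08 at LOCK. It turns the shutter by 90 degrees per 0.04. Light friction (about 2 N); stays where it is left.
- lever (a joint): Travel of the lever across the gate (funnel_rim's +y), m: 0 to 0.03. Light friction (about 1 N); stays where it is left.
- shutter (a joint): Flat swing shutter, rad, driven by the lever alone; pivot 85 mm from the funnel on the side away from the lever, plate 8 to 14 mm above the rim's height. At 0 its round blank covers the funnel, at 1.57 it is clear, at 3.14 its open yoke stands round the lowest pot with 5 to 9 mm to spare. Turns clockwise from above, sweeping 140 mm round the pivot.
- knob_mid (a point): Middle of the dark wooden lever knob: upright cylinder 30 mm across, 35 mm tall, middle 103 mm above the bench and 40 mm above the steel gate plate's top. Its 10 mm pin slides, without tilting, in a zigzag of 16 mm wide slots: SHUT, bend 1, bend 2, OPEN, bend 3, LOCK, joined by straight legs. Grip it from above and move it leg by leg.
- slot_shut (a point): Where the knob's middle is at SHUT. It starts there, or up to 6 mm along the first leg.
- bend_1 (a point): Knob's middle at the first bend: 30 mm across (+y) from SHUT.
- bend_2 (a point): Knob's middle at the second bend: 40 mm along (+x) from bend 1.
- slot_open (a point): Knob's middle in the OPEN slot: 30 mm back across (-y) from bend 2. Middle slot of the gate.
- bend_3 (a point): Knob's middle at the third bend: 40 mm along (+x) from OPEN.
- slot_lock (a point): Knob's middle in the LOCK slot, the end of the zigzag: 30 mm across (+y) from bend 3.
- pot1_mid (a point): Terracotta flowerpot, point on its axis half-way up its 88 mm; may be absent. Foot 45 mm across; sides taper out (8 degrees) to a straight collar 65 mm across, the top 26 mm; mouth 56 mm inside; 220 g, foot heavy and smooth. z is its axis, up. Seated in the funnel, its middle is about 3 mm (1 to 8) above the rim; seated in another pot, about 47 mm (44 to 52) above the other's middle.
- pot2_mid (a point): Another terracotta flowerpot like pot1 (may be absent); same point and axes.
- pot3_mid (a point): Another terracotta flowerpot like pot1 (may be absent); same point and axes.
- pot4_mid (a point): Another terracotta flowerpot like pot1 (may be absent); same point and axes.
Mind the look-alikes: they are no part of the job. What is shaped like the part that bears pot4_mid but turquoise or yellow is not meant. Leave any green look-alike of the part that bears pot1_mid alone.

How it is judged:
By the outcome, as a careful person would: the job done as asked, in the order asked, and still so for the second after the job is handed in, with the robot touching nothing.
Of pot1, pot2, pot3, pot4 only 3 to 4 are there at a start; the rules pass over those that are not, and their reading is None.
At some moment in a run one of pot1, pot2, pot3, pot4 may be knocked a few centimetres aside while the robot is not near it.
It also fails if it takes over 210 s, if anything falls off the work surface, if the arm or the gripper's body presses on something with over 40 N, if the wrist force passes 120 N, or if a joint passes its speed limit or range.

## Working session

There is one attempt and no reset: what is moved stays moved. The work goes in short steps, Python scripts to look and compute and a shell command to move; the robot and the scene stay as the last step left them, time stands still between calls to the robot, and variables do not carry over. Pictures are saved under pics/ and viewed, at most 14 in all, crops included, and the job is handed in when it is done.

```bash
mkdir -p pics; cat > h.py <<'E'
import numpy as np, cv2
from cell import manip
def pix2w(cam,u,v,z=None,depth=None):
    c=manip.calibration(cam);K=np.array(c["intrinsics"]);k1=c["k1"];P=np.array(c["pose"])
    xd=(u-K[0,2])/K[0,0];yd=(v-K[1,2])/K[1,1];x,y=xd,yd
    for _ in range(20):
        s=1+k1*(x*x+y*y);x,y=xd/s,yd/s
    d=np.stack([x,-y,-np.ones_like(x)],-1)@P[:3,:3].T
    o=P[:3,3]
    if z is not None: t=(z-o[2])/d[...,2]
    else: t=depth
    return o+d*np.asarray(t)[...,None]
def cloud(cam,depth):
    v,u=np.mgrid[:384,:512].astype(float)
    return pix2w(cam,u,v,depth=depth.astype(float))
def save(n,im,s=1.0):
    cv2.imwrite("pics/"+n,cv2.resize(im[:,:,::-1],None,fx=s,fy=s,interpolation=cv2.INTER_CUBIC))
E
python3 - <<'E'
from h import *
for cam in ("scene","top"):
    im,d=manip.camera(cam); save(cam+"0.png",im,1.5); np.savez(cam+"0.npz",im=im,d=d)
    W=cloud(cam,d)
    for q in ("pot1_mid","knob_mid","shutter","funnel"):
        for r in manip.cut_out(q,cam):
            m=r["mask"]&(d>0); p=W[m]
            top=p[p[:,2]>np.percentile(p[:,2],95)-6] if len(p) else p
            print(cam,q,round(r["score"],2),np.round(r["position"]),m.sum(),np.round(np.median(p,0)),"top",np.round((top.min(0)+top.max(0))/2), np.median(im[r["mask"]],0))
print(manip.read_state())
E
```

```text
scene pot1_mid 0.96 [160. 235.] 492 [ 558. -405.   66.] top [ 543. -405.   87.] [110.  64.  41.]
scene pot1_mid 0.75 [282. 213.] 3882 [615.  -1.  51.] top [587. -46. 105.] [179. 176. 142.]
scene pot1_mid 0.58 [127. 245.] 509 [ 551. -511.   65.] top [ 534. -511.   87.] [28. 89. 42.]
scene shutter 0.92 [257. 208.] 534 [597. -75.  90.] top [ 599. -108.   91.] [178. 182. 191.]
scene funnel 0.56 [272. 214.] 85 [610. -29.  59.] top [609. -27.  74.] [132.5 127.5 132.5]
top pot1_mid 0.95 [432. 194.] 594 [ 538. -517.   61.] top [ 535. -508.   88.] [39. 90. 49.]
top pot1_mid 0.59 [391. 190.] 544 [ 547. -409.   64.] top [ 542. -401.   90.] [108.  68.  48.]
top knob_mid 0.5 [203. 192.] 78 [534. 133. 119.] top [535. 133. 123.] [72. 51. 38.]
top shutter 0.76 [272. 169.] 1024 [593. -54.  88.] top [ 599. -106.   92.] [145. 147. 153.]
top shutter 0.68 [238. 176.] 7542 [577.  26.  50.] top [583. -43. 106.] [164. 149. 119.]
top funnel 0.51 [255. 186.] 53 [559. -19.  53.] top [559. -25.  74.] [136. 135. 134.]
{'clock': 0.5, 'joints': array([ 1.11540271e+00,  2.99941821e-01,  1.52105065e+00,  3.05161476e-05,
        1.32072301e+00, -6.66018617e-02]), 'qd': array([ 0.00163133, -0.00120748, -0.00081454,  0.00050985,  0.00103423,
        0.00033957]), 'effort': array([-7.84376098e-04, -5.31346393e+01, -3.52737021e+01,  7.08277663e-02,
        2.14221590e-02, -3.07099344e-05]), 'eef_pos': array([208.48464215, 508.93951427, 404.60118462]), 'eef_rot': array([-3.14147206e+00, -3.76750942e-05,  2.75279335e+00]), 'wrist_force': array([ 0.4911065, -0.4350173, -0.0502178]), 'moment': array([-0.01732267, -0.00135389,  0.00146006]), 'finger_force': 0.0, 'finger_gap': 94.01854734122313}
```

View pics/scene0.png

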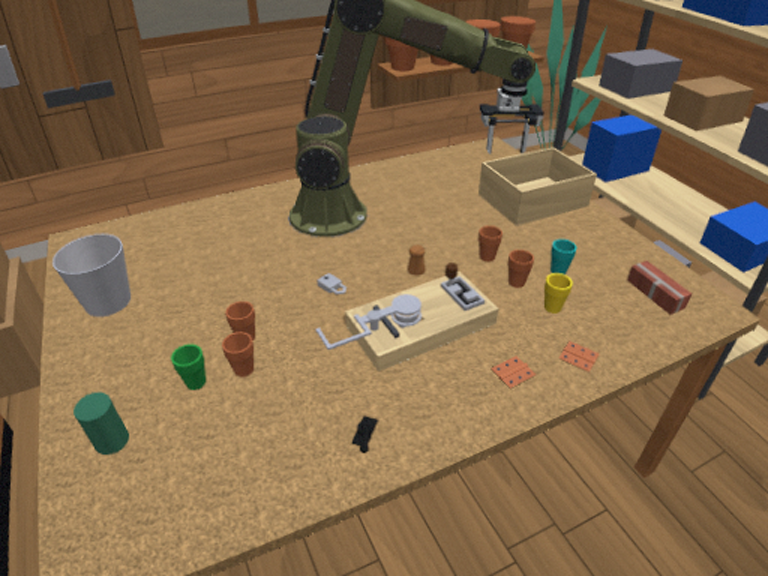

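View pics/top0.png

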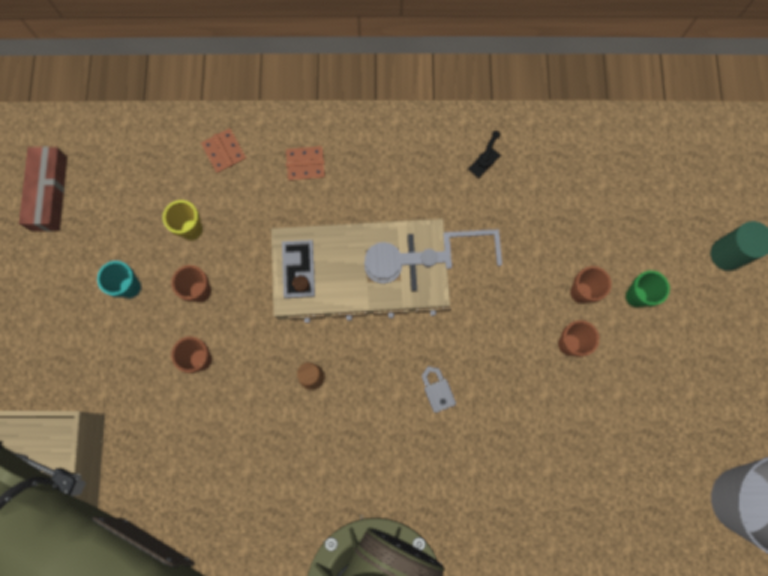

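The scene shows four terracotta pots at top-view pixels (1.5x) (190,283), (190,355), (591,284) and (579,338). The look-alikes are green (651,289), turquoise (117,279), yellow (181,217) and a wooden peg at (310,375). The knob is at (301,285), the shutter blank over the funnel at (383,262), and the gate zigzag at (298,268).

```bash
python3 - <<'E'
from h import *
z=np.load("top0.npz");im,d=z["im"],z["d"];W=cloud("top",d)
hsv=cv2.cvtColor(im,cv2.COLOR_RGB2HSV)
for u,v in ((190,283),(190,355),(591,284),(579,338),(651,289),(117,279),(181,217),(310,375),(301,285)):
    u/=1.5;v/=1.5
    vv,uu=np.mgrid[:384,:512]
    m=(np.hypot(uu-u,vv-v)<20)&(d>0)&(W[...,2]>20)
    zt=np.percentile(W[m][:,2],96); m&=W[...,2]>zt-9
    n,l,st,c=cv2.connectedComponentsWithStats(m.astype(np.uint8))
    k=1+np.argmax(st[1:,4]);p=W[l==k]
    (cx,cy),r=cv2.minEnclosingCircle(p[:,:2].astype(np.float32))
    print((round(u),round(v)),"z",round(zt),"c",round(cx),round(cy),"r",round(r,1),np.median(im[l==k],0))
m=(np.abs(W[...,2]-50)<5)&(W[...,0]>450)&(W[...,0]<750)&(np.abs(W[...,1]-30)<200)
n,l,st,c=cv2.connectedComponentsWithStats(m.astype(np.uint8));k=1+np.argmax(st[1:,4])
print("box",cv2.minAreaRect(W[l==k][:,:2].astype(np.float32)))
# gate plate z~63
m=(np.abs(W[...,2]-63)<4)&(W[...,0]>450)&(W[...,0]<700)&(np.abs(W[...,1]-120)<80)
n,l,st,c=cv2.connectedComponentsWithStats(m.astype(np.uint8));k=1+np.argmax(st[1:,4])
print("gate",st[k],cv2.minAreaRect(W[l==k][:,:2].astype(np.float32)))
# shutter blank
m=(np.abs(W[...,2]-89)<4)&(W[...,0]>500)&(W[...,0]<680)&(W[...,1]>-80)&(W[...,1]<40)
n,l,st,c=cv2.connectedComponentsWithStats(m.astype(np.uint8));k=1+np.argmax(st[1:,4])
p=W[l==k];print("blank",p.min(0),p.max(0))
c=im[130:230,170:310];save("crop.png",c,5)
E
```

```text
(127, 189) z 90 c 546 344 r 33.1 [124.5  80.   57.5]
(127, 237) z 90 c 413 335 r 33.1 [121.  78.  56.]
(394, 189) z 91 c 542 -402 r 33.2 [125.  80.  58.]
(386, 225) z 90 c 441 -372 r 33.7 [126.  81.  59.]
(434, 193) z 89 c 534 -507 r 33.9 [ 51.5 117.   63. ]
(78, 186) z 90 c 554 480 r 34.3 [ 54. 131. 125.]
(121, 145) z 90 c 671 367 r 32.9 [164. 160.  64.]
(207, 250) z 77 c 379 122 r 20.9 [127.  92.  63.]
(201, 190) z 119 c 537 134 r 14.7 [73. 51. 38.]
box ((583.8944702148438, 31.445770263671875), (172.0408172607422, 330.542724609375), 3.2834324836730957)
gate [188 160  22  39 303] ((577.106689453125, 145.92945861816406), (108.63379669189453, 58.23439407348633), 3.2449886798858643)
blank [552.6906957  -77.77500527  85.00841859] [619.19033219  19.38206979  92.94758158]
```

View pics/crop.png

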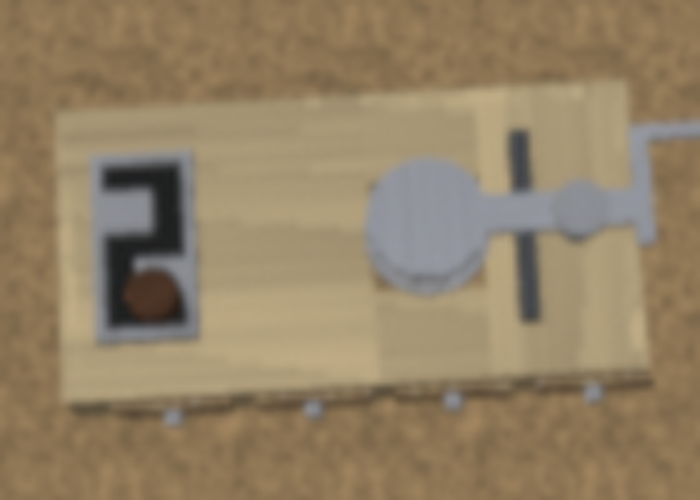

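The crop confirms the knob (150,295 in the crop) at the near-right end of the gate, with the plain disc over the funnel at (427,225). The terracotta-coloured pots are the targets. Now I move above the knob.

```bash
python3 -m creep '{"slide":[[4.1,-4.7,0],[4.1,-4.7,0],[4.1,-4.7,0],[4.1,-4.7,0],[4.1,-4.7,0],[4.1,-4.7,0],[4.1,-4.7,0],[4.1,-4.7,0]],"turn":[-0.14,-0.14,-0.14,-0.14,-0.14,-0.14,-0.14,-0.14],"claw":[0.7,0.7,0.7,0.7,0.7,0.7,0.7,0.7]}' 20
```

```text
clock: 1.5
eef_pos: [537.6, 131.1, 404.9]
eef_rot: [3.141, -0.0, 1.628]
wrist_force: [0.2, 0.5, 0.1]
finger_gap: 66.0
finger_force: 0.0
```

```bash
python3 -m creep '{"slide":[[0,0.2,-4],[0,0,-4],[0,0,-4],[0,0,-0.1],[0,0,0],[0,0,0],[0,0,0],[0,0,0]],"turn":[0,0,0,0,0,0,0,0],"claw":[0.7,0.7,0.7,0.7,0.1,0.1,0.1,0.1]}' 20
```

```text
clock: 2.5
eef_pos: [536.7, 135.0, 284.4]
eef_rot: [3.14, -0.0, 1.633]
wrist_force: [7.8, 1.1, 2.9]
finger_gap: 29.6
finger_force: 18.4
```

```bash
python3 -m creep '{"slide":[[-0.05,0.7,0],[-0.05,0.7,0],[-0.05,0.6,0],[-0.05,0.4,0],[0,0.2,0],[0,0,0]],"turn":[0,0,0,0,0,0],"claw":[0.1,0.1,0.1,0.1,0.1,0.1]}' 25
```

```text
clock: 3.25
eef_pos: [535.0, 160.7, 284.1]
eef_rot: [3.139, 0.001, 1.633]
wrist_force: [7.2, -7.3, 0.6]
finger_gap: 29.0
finger_force: 25.0
```

```bash
python3 -m creep '{"slide":[[0.5,-0.15,0],[0.9,0.05,0],[0.9,0.05,0],[0.9,0.05,0],[0.7,0.05,0],[0.2,0,0],[0,0,0]],"turn":[0,0,0,0,0,0,0],"claw":[0.1,0.1,0.1,0.1,0.1,0.1,0.1]}' 25
```

```text
clock: 4.12
eef_pos: [575.7, 161.8, 284.2]
eef_rot: [3.141, -0.0, 1.633]
wrist_force: [0.7, -0.6, 5.9]
finger_gap: 29.3
finger_force: 25.0
```

```bash
python3 -m creep '{"slide":[[0.05,-0.7,0],[0.05,-0.8,0],[0.05,-0.8,0],[0.02,-0.6,0],[0,-0.2,0],[0,0,0]],"turn":[0,0,0,0,0,0],"claw":[0.1,0.1,0.1,0.1,0.1,0.1]}' 25
```

```text
clock: 4.88
eef_pos: [577.3, 131.1, 284.4]
eef_rot: [3.14, -0.001, 1.633]
wrist_force: [0.7, 4.2, 4.9]
finger_gap: 29.4
finger_force: 25.0
```

```bash
python3 - <<'E'
from h import *
im,d=manip.camera("scene"); save("s1.png",im[150:270,180:360],4)
E
```

```text
(no output)
```

View pics/s1.png

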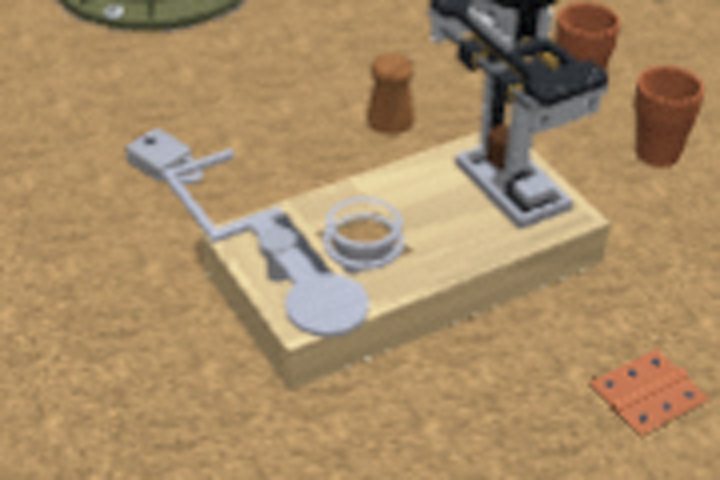

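The shutter disc (327,303) has swung off and the funnel mouth (365,230) is open. I release the knob and move to the nearest pot on the left.

```bash
python3 -m creep '{"slide":[[0,0.1,0],[0,0,0],[0,0,3],[0,0,6],[0,0,6],[-1,5,0],[-1,6,0],[-1,5,0]],"turn":[0,0,0,0,0,0,0,0],"claw":[0.6,0.7,0.7,0.7,1,1,1,1]}' 25
python3 - <<'E'
from h import *
im,d=manip.camera("top");W=cloud("top",d);vv,uu=np.mgrid[:384,:512]
save("t1.png",im[120:240,90:450],2.2)
m=(np.abs(W[...,2]-75)<5)&(np.hypot(W[...,0]-586,W[...,1]+14)<45)
p=W[m][:,:2].astype(np.float32);print("funnel",len(p),cv2.minEnclosingCircle(p),p.min(0),p.max(0))
for x,y in ((546,344),(413,335),(542,-402),(441,-372)):
    m=(W[...,2]>80)&(W[...,2]<97)&(np.hypot(W[...,0]-x,W[...,1]-y)<60);p=W[m][:,:2].astype(np.float32)
    print(len(p),cv2.minEnclosingCircle(p) if len(p) else 0)
E
```

```text
clock: 5.92
eef_pos: [546.5, 293.3, 433.5]
eef_rot: [-3.141, 0.0, 1.633]
wrist_force: [0.7, -0.6, 0.1]
finger_gap: 94.0
finger_force: 0.0
funnel 123 ((586.553955078125, -13.848249435424805), 33.89346694946289) [552.77136  -44.721268] [620.3365    19.647947]
0 0
0 0
163 ((541.9435424804688, -401.05206298828125), 33.886619567871094)
167 ((440.7725524902344, -371.9635314941406), 33.20550537109375)
```

View pics/t1.png

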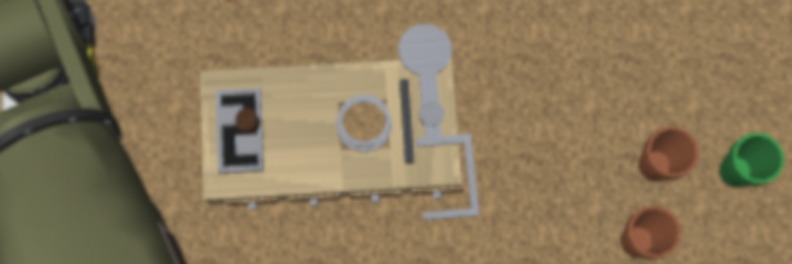

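The shutter is clear of the funnel (364,123), the knob sits in the middle slot (247,118) and the right-hand pots haven't moved. I check the left ones with the scene camera.

```bash
cat >> h.py <<'E'
def pots(cam,cands):
    im,d=manip.camera(cam);W=cloud(cam,d)
    red=(im[...,0]>im[...,1]*1.3)&(im[...,0]>60)
    for x,y in cands:
        m=red&(W[...,2]>80)&(W[...,2]<97)&(np.hypot(W[...,0]-x,W[...,1]-y)<75);p=W[m][:,:2].astype(np.float32)
        if len(p)>5:
            c,r=cv2.minEnclosingCircle(p);print((x,y),len(p),np.round(c,1),round(r,1))
        else: print((x,y),len(p))
E
python3 -c "
from h import *
pots('scene',((546,344),(413,335),(542,-402),(441,-372)))"
```

```text
(546, 344) 92 [546.2 342.6] 36.5
(413, 335) 85 [415.3 333.6] 38.3
(542, -402) 130 [ 522.2 -397.6] 54.5
(441, -372) 118 [ 459.9 -382.4] 54.3
```

```bash
python3 -m creep '{"slide":[[0,5,0],[0,0,-5],[0,0,-5],[0,0,-5],[0,0,-2.8],[0,0,0],[0,0,0],[0,0,0]],"turn":[0,0,0,0,0,0,0,0],"claw":[1,1,1,1,1,0.5,0.5,0.5]}' 20
```

```text
clock: 7.02
eef_pos: [547.4, 341.5, 257.4]
eef_rot: [3.139, -0.001, 1.633]
wrist_force: [-1.9, 0.1, 1.1]
finger_gap: 67.2
finger_force: 0.7
```

```bash
python3 -m creep '{"slide":[[0,0,0],[0,0,0],[0,0,0],[0,0,0.3],[0,0,0.5]],"turn":[0,0,0,0,0],"claw":[0.5,0.5,0.5,0.5,0.5]}' 20
```

```text
clock: 7.65
eef_pos: [547.1, 341.4, 263.7]
eef_rot: [-3.141, 0.0, 1.633]
wrist_force: [0.1, 0.2, -2.1]
finger_gap: 64.4
finger_force: 20.0
```

```bash
python3 -m creep '{"slide":[[0,0,6],[0,-3,6],[0.7,-5.5,1],[0.7,-5.5,0],[0.7,-5.5,0],[0.7,-5.5,0],[0.6,-5.5,0],[0.55,-5,0]],"turn":[0,0,0,0,0,0,0,0],"claw":[0.5,0.5,0.5,0.5,0.5,0.5,0.5,0.5]}' 20
python3 -m creep '{"slide":[[0,0,0],[0,0,-3],[0,0,-3],[0,0,0],[0,0,0]],"turn":[0,0,0,0,0],"claw":[0.5,0.5,0.5,0.5,0.5]}' 20
```

```text
clock: 8.65
eef_pos: [586.6, -13.5, 389.9]
eef_rot: [3.141, 0.0, 1.632]
wrist_force: [1.4, -1.1, -0.6]
finger_gap: 64.2
finger_force: 20.0
clock: 9.28
eef_pos: [586.9, -11.0, 331.0]
eef_rot: [3.14, 0.0, 1.633]
wrist_force: [-0.6, -0.0, -1.3]
finger_gap: 63.9
finger_force: 20.0
```

```bash
python3 - <<'E'
from h import *
im,d=manip.camera("scene"); save("s2.png",im[140:260,200:350],4)
E
```

```text
(no output)
```

View pics/s2.png

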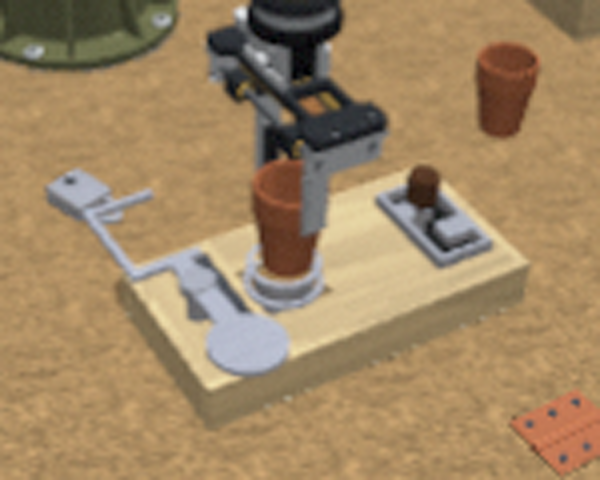

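The pot hangs upright over the funnel, with its foot (288,275) about 3 mm right of the ring centre (284,280). I shift it slightly and lower it.

```bash
python3 -m creep '{"slide":[[0,-0.25,0],[0,0,-1.2],[0,0,-1.2],[0,0,-0.8],[0,0,0],[0,0,0]],"turn":[0,0,0,0,0,0],"claw":[0.5,0.5,0.5,0.5,0.5,0.5]}' 20
```

```text
clock: 10.07
eef_pos: [586.7, -14.0, 297.6]
eef_rot: [3.142, -0.0, 1.633]
wrist_force: [2.2, -0.8, -2.8]
finger_gap: 64.2
finger_force: 20.0
```

```bash
python3 -m creep '{"slide":[[0,0,-0.2],[0,0,-0.2],[0,0,0],[0,0,0]],"turn":[0,0,0,0],"claw":[0.5,0.5,0.5,0.5]}' 20;python3 -m creep '{"slide":[[0,0,-0.15],[0,0,0],[0,0,0]],"turn":[0,0,0],"claw":[0.5,0.5,0.5]}' 20; python3 -m creep '{"slide":[[0,0,-0.15],[0,0,0],[0,0,0]],"turn":[0,0,0],"claw":[0.5,0.5,0.5]}' 20
```

```text
clock: 10.58
eef_pos: [586.8, -14.1, 293.9]
eef_rot: [3.14, 0.0, 1.633]
wrist_force: [4.6, -2.3, 1.3]
finger_gap: 64.0
finger_force: 20.0
clock: 10.95
eef_pos: [586.9, -14.1, 292.5]
eef_rot: [3.14, 0.0, 1.633]
wrist_force: [4.3, -3.0, 5.3]
finger_gap: 64.3
finger_force: 20.0
clock: 11.32
eef_pos: [586.9, -14.2, 291.2]
eef_rot: [3.14, 0.001, 1.633]
wrist_force: [3.5, -3.9, 6.3]
finger_gap: 64.4
finger_force: 20.0
```

```bash
python3 -m creep '{"slide":[[0,0,0],[0,0,0],[0,0,0],[0,0,0]],"turn":[0,0,0,0],"claw":[0.75,0.95,1,1]}' 20
python3 -m creep '{"slide":[[0,0,4],[0,0,6],[0,0,6],[-3.5,5,0],[-4,6,0],[-4,6,0],[-4,6,0],[-2,6,0]],"turn":[0,0,0,0,0,0,0,0],"claw":[1,1,1,1,1,1,1,1]}' 20
python3 - <<'E'
from h import *
im,d=manip.camera("top");W=cloud("top",d)
m=(W[...,2]>105)&(W[...,2]<140)&(np.hypot(W[...,0]-586,W[...,1]+14)<50);p=W[m]
print(len(p),np.round(p[:,2].max(),1),np.median(p[:,2]))
pp=p[p[:,2]>114][:,:2].astype(np.float32); print(cv2.minEnclosingCircle(pp))
pots("scene",((413,335),))
im,d=manip.camera("scene"); save("s3.png",im[140:260,200:350],4)
E
```

```text
clock: 11.82
eef_pos: [586.6, -14.0, 290.4]
eef_rot: [-3.141, -0.0, 1.633]
wrist_force: [0.3, -0.3, -0.4]
finger_gap: 93.2
finger_force: 0.0
clock: 12.82
eef_pos: [426.3, 252.6, 451.1]
eef_rot: [3.141, -0.0, 1.632]
wrist_force: [0.8, 0.3, 0.1]
finger_gap: 93.7
finger_force: 0.0
213 127.0 119.83946582493309
((586.176025390625, -13.969583511352539), 32.774131774902344)
(413, 335) 84 [409.6 330.3] 37.8
```

View pics/s3.png

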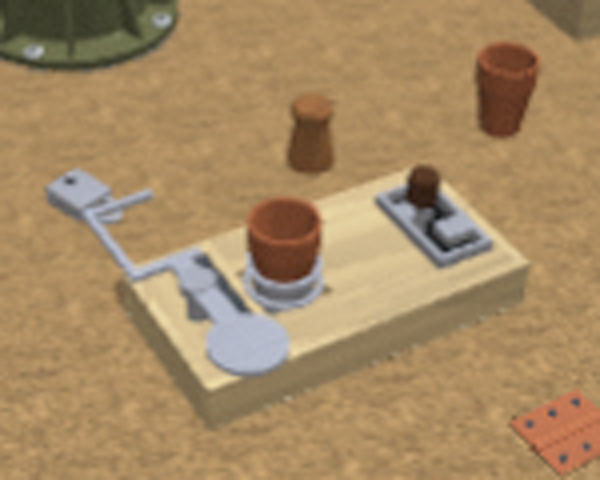

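The first pot sits upright in the funnel (285,240), its top at about 121 mm as expected. Next is the second pot, on the left.

```bash
python3 -m creep '{"slide":[[-0.7,4.1,0],[-0.7,4.1,0],[0,0,-5],[0,0,-5],[0,0,-5],[0,0,-4.5],[0,0,0],[0,0,0]],"turn":[0,0,0,0,0,0,0,0],"claw":[1,1,1,1,1,1,1,0.5]}' 20
python3 -m creep '{"slide":[[0,0,0],[0,0,0],[0,0,0],[0,0,0],[0,0,0],[0,0,0.4],[0,0,0.6],[0,0,0]],"turn":[0,0,0,0,0,0,0,0],"claw":[0.5,0.5,0.5,0.5,0.5,0.5,0.5,0.5]}' 20
```

```text
clock: 13.98
eef_pos: [414.8, 333.1, 257.3]
eef_rot: [3.14, -0.001, 1.632]
wrist_force: [-0.4, 0.2, 0.5]
finger_gap: 87.2
finger_force: 0.0
clock: 14.98
eef_pos: [414.0, 333.3, 266.0]
eef_rot: [3.141, -0.0, 1.633]
wrist_force: [0.1, 0.2, -2.4]
finger_gap: 64.1
finger_force: 20.0
```

```bash
python3 -m creep '{"slide":[[0,0,6],[2.4,-4.9,2],[2.4,-4.9,2],[2.4,-4.9,2],[2.5,-5,2],[2.5,-5,1],[2.5,-5,0],[2.5,-5,0]],"turn":[0,0,0,0,0,0,0,0],"claw":[0.5,0.5,0.5,0.5,0.5,0.5,0.5,0.5]}' 20
python3 -m creep '{"slide":[[0,0,0],[0,0,0],[0,0,0],[0,0,0]],"turn":[0,0,0,0],"claw":[0.5,0.5,0.5,0.5]}' 20
```

```text
clock: 15.98
eef_pos: [586.4, -15.5, 415.5]
eef_rot: [3.142, -0.0, 1.633]
wrist_force: [0.8, 0.4, -3.5]
finger_gap: 64.1
finger_force: 20.0
clock: 16.48
eef_pos: [585.7, -12.8, 415.8]
eef_rot: [3.141, -0.0, 1.634]
wrist_force: [-0.2, -1.3, -2.1]
finger_gap: 64.5
finger_force: 20.0
```

```bash
python3 -m creep '{"slide":[[0.1,-0.2,0],[0,0,-2],[0,0,-1.5],[0,0,-1.5],[0,0,-1],[0,0,-0.6],[0,0,0],[0,0,0]],"turn":[0,0,0,0,0,0,0,0],"claw":[0.5,0.5,0.5,0.5,0.5,0.5,0.5,0.5]}' 20; python3 -m creep '{"slide":[[0,0,-0.2],[0,0,-0.2],[0,0,0],[0,0,0]],"turn":[0,0,0,0],"claw":[0.5,0.5,0.5,0.5]}' 20
```

```text
clock: 17.48
eef_pos: [587.0, -15.7, 350.1]
eef_rot: [3.141, 0.0, 1.633]
wrist_force: [0.5, -0.1, -2.3]
finger_gap: 64.2
finger_force: 20.0
clock: 17.98
eef_pos: [586.9, -15.7, 345.6]
eef_rot: [3.142, 0.0, 1.633]
wrist_force: [-0.2, -0.3, -1.8]
finger_gap: 64.1
finger_force: 20.0
```

```bash
python3 -m creep '{"slide":[[0,0,-0.2],[0,0,-0.2],[0,0,0],[0,0,0]],"turn":[0,0,0,0],"claw":[0.5,0.5,0.5,0.5]}' 20;python3 -m creep '{"slide":[[0,0,-0.15],[0,0,0],[0,0,0]],"turn":[0,0,0],"claw":[0.5,0.5,0.5]}' 20
```

```text
clock: 18.48
eef_pos: [586.9, -15.7, 341.6]
eef_rot: [3.141, -0.0, 1.633]
wrist_force: [0.9, -0.2, -3.1]
finger_gap: 64.5
finger_force: 20.0
clock: 18.85
eef_pos: [587.0, -15.7, 340.2]
eef_rot: [3.141, 0.0, 1.633]
wrist_force: [2.3, 1.2, -0.3]
finger_gap: 64.1
finger_force: 20.0
```

Contact is beginning.

```bash
python3 -m creep '{"slide":[[0,0,-0.12],[0,0,0],[0,0,0]],"turn":[0,0,0],"claw":[0.5,0.5,0.5]}' 20;python3 -m creep '{"slide":[[0,0,-0.12],[0,0,0],[0,0,0]],"turn":[0,0,0],"claw":[0.5,0.5,0.5]}' 20
```

```text
clock: 19.23
eef_pos: [587.0, -15.7, 339.0]
eef_rot: [3.141, 0.0, 1.633]
wrist_force: [1.6, 0.4, 1.9]
finger_gap: 64.0
finger_force: 20.0
clock: 19.6
eef_pos: [587.0, -15.7, 337.9]
eef_rot: [3.141, 0.0, 1.633]
wrist_force: [2.2, 0.3, 3.6]
finger_gap: 64.2
finger_force: 20.0
```

```bash
python3 -m creep '{"slide":[[0,0,0],[0,0,0],[0,0,0],[0,0,0],[0,0,3],[0,0,4],[0,0,4]],"turn":[0,0,0,0,0,0,0],"claw":[0.75,0.95,1,1,1,1,1]}' 20
python3 -m creep '{"slide":[[-2,-5,0],[-2,-5,0],[-2,-5,0],[-2,-5,0],[0,0,0],[0,0,0]],"turn":[0,0,0,0,0,0],"claw":[1,1,1,1,1,1]}' 20
python3 - <<'E'
from h import *
im,d=manip.camera("top");W=cloud("top",d);save("t2.png",im[130:260,220:470],3)
m=(W[...,2]>150)&(W[...,2]<190)&(np.hypot(W[...,0]-586,W[...,1]+14)<50);p=W[m]
print(len(p),np.percentile(p[:,2],[5,50,95])); print(cv2.minEnclosingCircle(p[:,:2].astype(np.float32)))
pots("top",((542,-402),(441,-372)));pots("scene",((542,-402),(441,-372)))
E
```

```text
clock: 20.48
eef_pos: [586.8, -15.7, 448.8]
eef_rot: [-3.141, -0.0, 1.633]
wrist_force: [0.3, -0.3, 0.4]
finger_gap: 93.5
finger_force: 0.0
clock: 21.22
eef_pos: [507.1, -215.3, 447.7]
eef_rot: [3.142, -0.0, 1.633]
wrist_force: [-0.5, 0.5, 0.7]
finger_gap: 93.9
finger_force: 0.0
245 [152.18811589 167.24380193 172.70240565]
((586.177490234375, -13.232096672058105), 33.131263732910156)
(542, -402) 138 [ 521.1 -398.4] 53.5
(441, -372) 171 [ 461.2 -377.8] 53.9
(542, -402) 138 [ 524.1 -396.8] 55.2
(441, -372) 116 [ 459.6 -380.8] 54.6
```

View pics/t2.png

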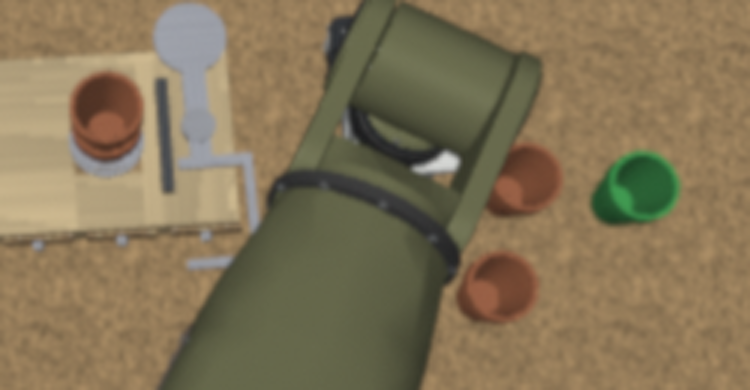

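Two pots are nested at (107,110), and both right-hand pots (525,180) and (498,287) are still where they were, apart from the green one. I take the near one.

```bash
python3 -m creep '{"slide":[[-2.2,-5.2,0],[-2.2,-5.2,0],[-2.2,-5.3,0],[0,0,-5],[0,0,-5],[0,0,-5],[0,0,-4.1],[0,0,0]],"turn":[0,0,0,0,0,0,0,0],"claw":[1,1,1,1,1,1,1,1]}' 20
python3 -m creep '{"slide":[[0,0,0],[0,0,0],[0,0,0],[0,0,0],[0,0,0],[0,0,0],[0,0,0.4],[0,0,0.6]],"turn":[0,0,0,0,0,0,0,0],"claw":[0.5,0.5,0.5,0.5,0.5,0.5,0.5,0.5]}' 20
```

```text
clock: 22.38
eef_pos: [441.2, -371.7, 254.3]
eef_rot: [-3.138, -0.004, 1.634]
wrist_force: [0.1, 0.4, 0.0]
finger_gap: 93.9
finger_force: 0.0
clock: 23.38
eef_pos: [440.8, -372.7, 266.7]
eef_rot: [-3.141, -0.001, 1.633]
wrist_force: [-0.4, -0.3, -2.1]
finger_gap: 64.2
finger_force: 20.0
```

```bash
python3 -m creep '{"slide":[[0,0,6],[0,0,6],[1,3,5],[2,5,3.3],[2.5,5.5,0],[2.5,5.5,0],[2.5,5.5,0],[2.5,5.5,0]],"turn":[0,0,0,0,0,0,0,0],"claw":[0.5,0.5,0.5,0.5,0.5,0.5,0.5,0.5]}' 20
python3 -m creep '{"slide":[[1.55,5.5,0],[0,0.4,0],[0,0,0],[0,0,0],[0,0,0],[0,0,0]],"turn":[0,0,0,0,0,0],"claw":[0.5,0.5,0.5,0.5,0.5,0.5]}' 20
```

```text
clock: 24.38
eef_pos: [571.0, -71.3, 469.7]
eef_rot: [3.141, 0.0, 1.633]
wrist_force: [1.1, -1.5, -2.0]
finger_gap: 64.2
finger_force: 20.0
clock: 25.12
eef_pos: [586.1, -14.9, 469.4]
eef_rot: [3.142, -0.0, 1.632]
wrist_force: [-0.6, -0.7, -2.0]
finger_gap: 64.2
finger_force: 20.0
```

Lower 73 mm to about 396, then slowly.

```bash
python3 -m creep '{"slide":[[0,0.1,0],[0,0,-2],[0,0,-1.6],[0,0,-1.5],[0,0,-1.2],[0,0,-0.7],[0,0,0],[0,0,0]],"turn":[0,0,0,0,0,0,0,0],"claw":[0.5,0.5,0.5,0.5,0.5,0.5,0.5,0.5]}' 20; python3 -m creep '{"slide":[[0,0,-0.2],[0,0,-0.2],[0,0,0],[0,0,0]],"turn":[0,0,0,0],"claw":[0.5,0.5,0.5,0.5]}' 20
```

```text
clock: 26.12
eef_pos: [586.2, -13.2, 399.8]
eef_rot: [3.141, 0.0, 1.633]
wrist_force: [-0.1, -0.1, -2.3]
finger_gap: 64.5
finger_force: 20.0
clock: 26.62
eef_pos: [586.2, -13.3, 395.3]
eef_rot: [3.142, 0.0, 1.633]
wrist_force: [0.3, -0.2, -1.6]
finger_gap: 64.2
finger_force: 20.0
```

```bash
python3 -m creep '{"slide":[[0,0,-0.2],[0,0,-0.2],[0,0,0],[0,0,0]],"turn":[0,0,0,0],"claw":[0.5,0.5,0.5,0.5]}' 20; python3 -m creep '{"slide":[[0,0,-0.15],[0,0,0],[0,0,0]],"turn":[0,0,0],"claw":[0.5,0.5,0.5]}' 20; python3 -m creep '{"slide":[[0,0,-0.15],[0,0,0],[0,0,0]],"turn":[0,0,0],"claw":[0.5,0.5,0.5]}' 20
```

```text
clock: 27.12
eef_pos: [586.2, -13.3, 391.3]
eef_rot: [3.141, 0.0, 1.633]
wrist_force: [1.3, -1.5, -1.1]
finger_gap: 64.1
finger_force: 20.0
clock: 27.5
eef_pos: [586.2, -13.3, 389.9]
eef_rot: [3.141, 0.0, 1.633]
wrist_force: [0.9, -1.6, 0.3]
finger_gap: 64.3
finger_force: 20.0
clock: 27.88
eef_pos: [586.2, -13.2, 388.3]
eef_rot: [3.141, 0.0, 1.633]
wrist_force: [0.5, -2.2, 0.2]
finger_gap: 64.2
finger_force: 20.0
```

```bash
python3 -m creep '{"slide":[[0,-0.05,-0.12],[0,0,0],[0,0,0]],"turn":[0,0,0],"claw":[0.5,0.5,0.5]}' 20; python3 -m creep '{"slide":[[0,0,-0.1],[0,0,0],[0,0,0]],"turn":[0,0,0],"claw":[0.5,0.5,0.5]}' 20
```

```text
clock: 28.25
eef_pos: [586.2, -13.7, 387.1]
eef_rot: [3.141, -0.0, 1.633]
wrist_force: [1.9, -2.0, 1.4]
finger_gap: 64.1
finger_force: 20.0
clock: 28.62
eef_pos: [586.2, -13.7, 386.3]
eef_rot: [3.141, 0.0, 1.633]
wrist_force: [0.3, -2.1, 3.4]
finger_gap: 64.5
finger_force: 20.0
```

```bash
python3 -m creep '{"slide":[[0,0,0],[0,0,0],[0,0,0],[0,0,0],[0,0,3],[0,0,4],[0,0,2]],"turn":[0,0,0,0,0,0,0],"claw":[0.75,0.95,1,1,1,1,1]}' 20
python3 -m creep '{"slide":[[-1,-5,0],[-1,-5,0],[-1,-5,0],[-0.5,-5,0],[0,0,0],[0,0,0]],"turn":[0,0,0,0,0,0],"claw":[1,1,1,1,1,1]}' 20
python3 - <<'E'
from h import *
pots("top",((542,-402),));pots("scene",((542,-402),))
im,d=manip.camera("top");W=cloud("top",d)
m=(W[...,2]>195)&(W[...,2]<240)&(np.hypot(W[...,0]-586,W[...,1]+14)<50);p=W[m]
print(len(p),np.percentile(p[:,2],[5,50,95])); print(cv2.minEnclosingCircle(p[:,:2].astype(np.float32)))
im,d=manip.camera("scene"); save("s4.png",im[130:260,90:350],3)
E
```

```text
clock: 29.5
eef_pos: [586.0, -13.7, 478.4]
eef_rot: [3.139, 0.0, 1.633]
wrist_force: [0.7, 0.2, 0.2]
finger_gap: 93.9
finger_force: 0.0
clock: 30.25
eef_pos: [551.3, -213.3, 476.0]
eef_rot: [-3.141, -0.0, 1.633]
wrist_force: [0.2, 0.1, -0.2]
finger_gap: 94.2
finger_force: 0.0
(542, -402) 161 [ 542.7 -401.5] 33.5
(542, -402) 130 [ 542.8 -403.2] 34.9
280 [197.606603   213.96702199 219.03687141]
((586.538818359375, -14.301864624023438), 33.291709899902344)
```

View pics/s4.png

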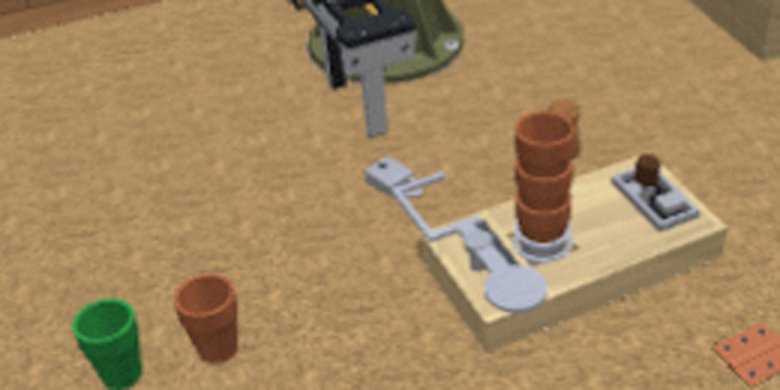

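Three pots are stacked straight in the funnel (545,190). The last one is at (208,315), next to the green look-alike (108,340).

```bash
python3 -m creep '{"slide":[[-0.2,-4.7,0],[-0.2,-4.7,0],[-0.2,-4.7,0],[-0.3,-4.8,0],[0,0,-5],[0,0,-5],[0,0,-5],[0,0,-5]],"turn":[0,0,0,0,0,0,0,0],"claw":[1,1,1,1,1,1,1,1]}' 20
python3 -m creep '{"slide":[[0,0,-2],[0,0,0],[0,0,0],[0,0,0],[0,0,0],[0,0,0],[0,0,0],[0,0,0]],"turn":[0,0,0,0,0,0,0,0],"claw":[1,1,0.5,0.5,0.5,0.5,0.5,0.5]}' 20
```

```text
clock: 31.45
eef_pos: [542.6, -401.9, 274.7]
eef_rot: [3.141, 0.0, 1.634]
wrist_force: [-0.0, -0.2, 0.4]
finger_gap: 94.1
finger_force: 0.0
clock: 32.45
eef_pos: [542.3, -402.8, 256.9]
eef_rot: [3.141, 0.001, 1.633]
wrist_force: [0.2, -0.1, 6.3]
finger_gap: 64.1
finger_force: 20.0
```

```bash
python3 -m creep '{"slide":[[0,0,1],[0,0,5],[0,0,6],[0,0,6],[0,0,6],[0.5,4,1.5],[0.5,5,0],[0.5,5,0]],"turn":[0,0,0,0,0,0,0,0],"claw":[0.5,0.5,0.5,0.5,0.5,0.5,0.5,0.5]}' 20
python3 -m creep '{"slide":[[0.5,5,0],[0.6,5,0],[0.6,5,0],[0.6,5,0],[0.6,4.8,0],[0,0,0],[0,0,0],[0,0,0]],"turn":[0,0,0,0,0,0,0,0],"claw":[0.5,0.5,0.5,0.5,0.5,0.5,0.5,0.5]}' 20
```

```text
clock: 33.45
eef_pos: [557.0, -261.3, 511.2]
eef_rot: [-3.141, -0.0, 1.632]
wrist_force: [1.2, -0.1, -2.6]
finger_gap: 63.9
finger_force: 20.0
clock: 34.45
eef_pos: [586.1, -15.8, 511.1]
eef_rot: [-3.141, 0.0, 1.631]
wrist_force: [0.5, -0.1, -2.6]
finger_gap: 63.6
finger_force: 20.0
```

Lower 64 mm to about 447, then slowly.

```bash
python3 -m creep '{"slide":[[0,0.05,0],[0,0,-1.8],[0,0,-1.6],[0,0,-1.4],[0,0,-1],[0,0,-0.6],[0,0,0],[0,0,0]],"turn":[0,0,0,0,0,0,0,0],"claw":[0.5,0.5,0.5,0.5,0.5,0.5,0.5,0.5]}' 20; python3 -m creep '{"slide":[[0,0,-0.2],[0,0,-0.2],[0,0,0],[0,0,0]],"turn":[0,0,0,0],"claw":[0.5,0.5,0.5,0.5]}' 20
```

```text
clock: 35.45
eef_pos: [586.2, -14.2, 447.5]
eef_rot: [3.141, 0.0, 1.633]
wrist_force: [-0.1, -0.5, -2.8]
finger_gap: 63.5
finger_force: 20.0
clock: 35.95
eef_pos: [586.2, -14.2, 443.1]
eef_rot: [3.142, 0.0, 1.633]
wrist_force: [0.0, -1.3, -2.8]
finger_gap: 63.8
finger_force: 20.0
```

```bash
python3 -m creep '{"slide":[[0,0,-0.2],[0,0,-0.2],[0,0,0],[0,0,0]],"turn":[0,0,0,0],"claw":[0.5,0.5,0.5,0.5]}' 20; python3 -m creep '{"slide":[[0,0,-0.15],[0,0,0],[0,0,0]],"turn":[0,0,0],"claw":[0.5,0.5,0.5]}' 20; python3 -m creep '{"slide":[[0,0,-0.15],[0,0,0],[0,0,0]],"turn":[0,0,0],"claw":[0.5,0.5,0.5]}' 20
```

```text
clock: 36.45
eef_pos: [586.2, -14.3, 439.1]
eef_rot: [3.142, 0.0, 1.633]
wrist_force: [0.2, -3.3, -1.8]
finger_gap: 64.3
finger_force: 20.0
clock: 36.83
eef_pos: [586.2, -14.2, 437.7]
eef_rot: [3.142, 0.0, 1.633]
wrist_force: [0.6, -2.4, -1.4]
finger_gap: 63.8
finger_force: 20.0
clock: 37.2
eef_pos: [586.2, -14.2, 436.1]
eef_rot: [3.142, 0.0, 1.633]
wrist_force: [0.3, -2.2, -0.4]
finger_gap: 63.5
finger_force: 20.0
```

```bash
python3 -m creep '{"slide":[[0,-0.05,-0.15],[0,0,0],[0,0,0]],"turn":[0,0,0],"claw":[0.5,0.5,0.5]}' 20; python3 -m creep '{"slide":[[0,0,-0.12],[0,0,0],[0,0,0]],"turn":[0,0,0],"claw":[0.5,0.5,0.5]}' 20
```

```text
clock: 37.58
eef_pos: [586.2, -14.7, 434.5]
eef_rot: [-3.142, -0.0, 1.633]
wrist_force: [0.4, -2.0, -0.4]
finger_gap: 63.6
finger_force: 20.0
clock: 37.95
eef_pos: [586.2, -14.7, 433.5]
eef_rot: [3.141, 0.0, 1.633]
wrist_force: [0.4, -1.5, 1.6]
finger_gap: 64.2
finger_force: 20.0
```

```bash
python3 -m creep '{"slide":[[0,0,-0.1],[0,0,0],[0,0,0]],"turn":[0,0,0],"claw":[0.5,0.5,0.5]}' 20; python3 -m creep '{"slide":[[0,0,0],[0,0,0],[0,0,0],[0,0,0],[0,0,2],[0,0,3],[0,0,4]],"turn":[0,0,0,0,0,0,0],"claw":[0.75,0.95,1,1,1,1,1]}' 20
```

```text
clock: 38.33
eef_pos: [586.2, -14.7, 432.6]
eef_rot: [3.141, 0.0, 1.633]
wrist_force: [0.0, -1.7, 3.2]
finger_gap: 63.4
finger_force: 20.0
clock: 39.2
eef_pos: [586.2, -14.7, 522.8]
eef_rot: [-3.14, -0.0, 1.633]
wrist_force: [-0.5, -0.2, 0.1]
finger_gap: 94.1
finger_force: 0.0
```

```bash
python3 -m creep '{"slide":[[-0.3,4.9,0],[-0.3,4.9,0],[-0.3,4.8,0],[0,0,-5],[0,0,-5],[0,0,-5],[0,0,-3],[0,0,0]],"turn":[0,0,0,0,0,0,0,0],"claw":[0.7,0.7,0.7,0.7,0.7,0.7,0.7,0.7]}' 20
python3 - <<'E'
from h import *
im,d=manip.camera("top");W=cloud("top",d)
m=(W[...,2]>240)&(W[...,2]<290)&(np.hypot(W[...,0]-586,W[...,1]+14)<50);p=W[m]
print(len(p),np.percentile(p[:,2],[5,50,95]) if len(p) else 0)
im,d=manip.camera("scene"); save("s5.png",im[110:260,200:400],4)
E
```

```text
clock: 40.2
eef_pos: [577.0, 131.2, 340.6]
eef_rot: [-3.138, 0.0, 1.633]
wrist_force: [-0.3, -0.3, 0.0]
finger_gap: 66.0
finger_force: 0.0
324 [242.65908342 260.80627405 266.44963757]
```

View pics/s5.png

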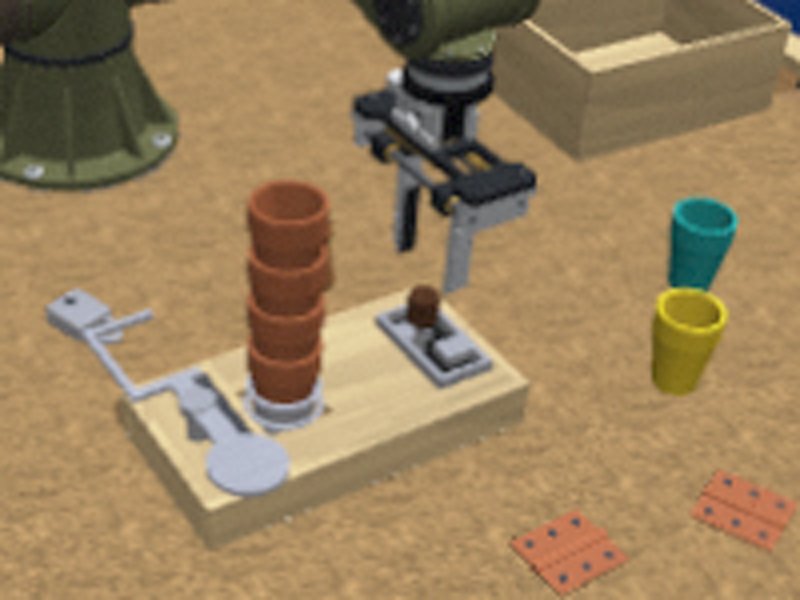

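All four pots stand straight (287,300) and the knob is still in the OPEN slot (424,305), under the open fingers. I grip it and work it to LOCK.

```bash
python3 -m creep '{"slide":[[0,0,-3],[0,0,-2.7],[0,0,0],[0,0,0],[0,0,0],[0,0,0],[0,0,0]],"turn":[0,0,0,0,0,0,0],"claw":[0.7,0.7,0.1,0.1,0.1,0.1,0.1]}' 25
python3 -m creep '{"slide":[[0.5,0.08,0],[0.8,0.05,0],[0.8,0.05,0],[0.8,0.05,0],[0.7,0.05,0],[0.4,0.02,0],[0,0,0],[0,0,0]],"turn":[0,0,0,0,0,0,0,0],"claw":[0.1,0.1,0.1,0.1,0.1,0.1,0.1,0.1]}' 25
```

```text
clock: 41.18
eef_pos: [577.4, 131.3, 286.3]
eef_rot: [3.14, -0.0, 1.633]
wrist_force: [-1.4, -0.4, 6.4]
finger_gap: 29.1
finger_force: 25.0
clock: 42.18
eef_pos: [617.5, 134.2, 286.3]
eef_rot: [3.14, 0.0, 1.633]
wrist_force: [0.3, -0.3, 5.3]
finger_gap: 28.8
finger_force: 25.0
```

```bash
python3 -m creep '{"slide":[[-0.03,0.7,0],[-0.05,0.8,0],[-0.05,0.8,0],[-0.03,0.5,0],[0,0.3,0],[0,0,0],[0,0,0]],"turn":[0,0,0,0,0,0,0],"claw":[0.1,0.1,0.1,0.1,0.1,0.1,0.1]}' 25
```

```text
clock: 43.05
eef_pos: [615.8, 164.7, 286.0]
eef_rot: [3.141, 0.001, 1.633]
wrist_force: [0.8, -5.8, 5.6]
finger_gap: 29.5
finger_force: 25.0
```

```bash
python3 -m creep '{"slide":[[0,-0.05,0],[0,0,0],[0,0,0],[0,0,3],[0,0,5],[0,0,5],[-3,5,0],[-3,5,0]],"turn":[0,0,0,0,0,0,0,0],"claw":[0.5,0.7,0.7,0.7,0.7,0.7,0.7,0.7]}' 25
python3 - <<'E'
from h import *
im,d=manip.camera("scene"); im2,d2=manip.camera("top")
a=cv2.resize(im[110:260,200:400],(800,600),interpolation=cv2.INTER_CUBIC)[:,:,::-1]
b=cv2.resize(im2[110:260,180:330],(400,400),interpolation=cv2.INTER_CUBIC)[:,:,::-1]
a=cv2.resize(a,(400,300));o=np.zeros((400,800,3),np.uint8);o[:300,:400]=a;o[:,400:]=b;cv2.imwrite("pics/fin.png",o)
E
```

```text
clock: 44.05
eef_pos: [554.8, 265.6, 415.8]
eef_rot: [3.141, -0.0, 1.631]
wrist_force: [0.9, 0.5, -0.1]
finger_gap: 66.0
finger_force: 0.0
```

View pics/fin.png

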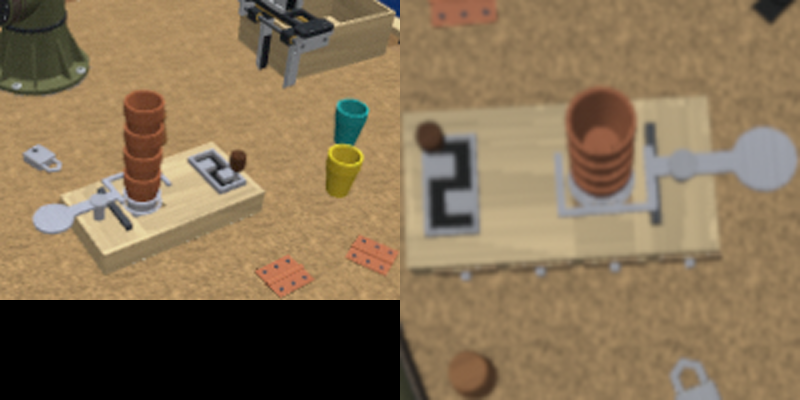

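The yoke stands round the lowest pot (600,190), the knob is in the LOCK slot (430,137), the stack is upright and the robot is clear.

```bash
python3 -c "
from cell import manip
print(manip.sign_off())"
```

```text
the job is handed in; nothing more can be done
None
```

All four terracotta pots are nested upright in the funnel, the lever is in its end slot with the yoke round the lowest pot, and the look-alikes and other hardware were left alone; I handed the job in at about 44 s, and it returned no verdict.

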